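# Find the concealed battery release on a desktop recorder

## Task

The flat recorder on the desk needs its battery changed. Its battery release is a concealed button somewhere along the black finger channel in the recorder's top: feel along the channel with the fingertips, press the button fully home so that the orange-fronted battery tray springs out at the front, then let the button come back up and move clear. Do not touch the tray itself, and leave the other things on the desk where they stand.

Things in the scene. Friction and masses are not known exactly. Their poses are not given: they have to be found in the camera images.
- recorder: Light grey flat instrument case, fixed to the desk, 190 mm (x) by 360 mm (y) by 60 mm high, with black rubber bumpers on its y ends and a small dark display on top. Origin at the centre of its underside, on the desk; z up; its front (the battery tray side) looks along its own -x. The black channel in its top runs along its y.
- channel (a point): Centre of the black finger channel in the recorder's top, on the channel floor: 57 mm above the desk, 25 mm from the recorder's middle towards its own +x; axes as the recorder's. The channel is a straight slot 150 mm long (y), 50 mm wide (x), 3 mm deep. Its floor is rigid but for the button, whose centre lies on its middle line, up to 50 mm either way along y from here: where is not reported.
- release (a joint): Release button, black as the channel floor: 47 mm (across channel) x 46 mm (along), flat top 2 mm below the floor, so the whole fingertip must be inside its outline. Value = travel: 0 up, 0.006 fully home (top 8 mm below the floor, hard stop). Spring: 2 N to start, 5 N at the stop; comes up by itself when let go. The tray is freed at about 4 mm.
- tray (a joint): How far the battery tray has sprung out along the recorder's own -x: 0 = shut and caught, 0.03 = fully out (30 mm). Once the catch is freed its spring drives it all the way out in under a second and it stays out.
- battery_tray: Battery tray: orange front 268 mm wide, 30 mm high, 11 to 41 mm above the desk, standing 4 mm out of the recorder's front face, a blue battery behind it. Its origin coincides with the recorder's while shut and moves out with it. Not to be touched by the robot.
- mug: Bystander: dark grey mug, 80 mm across, 92 mm high, with a handle at its own +y; beside one end of the recorder. Origin at the centre of its underside.
- battery: Bystander: spare blue battery pack with a white band, standing, 60 by 40 by 89 mm high; beside the other end of the recorder. Origin at the centre of its underside.
- case: Bystander: black spectacle case, 60 by 155 by 34 mm high, lying behind the recorder (its +x side). Origin at the centre of its underside.
- mouse: Bystander: dark grey computer mouse, 105 by 60 by 30 mm high, lying behind the recorder (its +x side). Origin at the centre of its underside.

How it is judged:
By the outcome, as a careful person would: the job done as asked, in the order asked, and still so for the second after the job is handed in, with the robot touching nothing.
It also fails if it takes over 48 s, if anything falls off the work surface, if the arm or the gripper's body presses on something with over 40 N, if the wrist force passes 120 N, or if a joint passes its speed limit or range.

## Robot

A 6-joint arm with a two-finger parallel gripper is mounted at the origin on the work surface. World frame = base frame: x ahead of the robot, y to its left, z up, the work surface at z = 0. Lengths are in m, angles in degrees, forces in N, time in s.
With the tool pointing down it reaches from about 0.35 to 0.8 m from the base axis. Payload 7.3 kg.
Tool frame: the origin (TCP) lies on the centre line of the jaws, within the pads' length; the fingertips stand 19 mm ahead of it and the grasp point (between the pads) is the TCP; z points along the fingers, x is the direction in which the jaws open and shut, and the axes are right-handed (so a half turn about z gives the same grasp; the last joint's range is limited). The gripper opens to 85 mm and grips with 20 to 120 N. Pads are 22 mm wide; open, the fingers measure 114 mm over their backs; the gripper's body (76 mm by 85 mm) begins 54 mm behind the grasp point. The pads swing forward as they close: fully open they stand 13 mm farther back than shut.
Start: joints at [64.515, 19.595, 87.324, -0, 73.075, -8.365], TCP at [0.155, 0.502, 0.25] pointing down, gripper open.
Joint ranges: [-145.02, 145.02], [-44.19, 115.74], [2.07, 154.8], [-57.11, 237.11], [16.16, 152.29], [-177.93, 177.93]. Speed limits (degrees/s): [147.25, 147.25, 180, 180, 180, 180].

## Interface

Orientations are given as [roll, pitch, yaw] about the fixed x, y, z axes, in that order (R = Rz(yaw) Ry(pitch) Rx(roll)).
In Python, from bench import arm, vision gives the robot as it stands. The module is installed in compiled form; this text tells all that it offers.
- The arm moves only by the tool move_arm, never from a script. Its argument "series" is a list that holds one entry, the list of rows, each a list of 7 numbers: the finger opening in cm, from 0 to 8.54, then the shift along the tool's x, y, z in cm, then the turn, a rotation vector about the tool's x, y, z in degrees. A call has 1 to 12 rows; each row shifts and turns the commanded pose from where the row before left it, along the tool's axes as they then stand; what a row does not reach is not made up. A row lasts 1/12 s, in which the tool goes at most 41.7 mm and 7.16 degrees, less where a joint would pass 70% of its speed; a pose out of reach is approached as far as the arm can. A call is refused whole if a number of a shift passes 4.17 or a number of a turn 7.16, either way. A call with a gripper value outside its range is refused whole. The fingers move at their own pace and stop on an object; "grip_force" is the grip in N (left out, the last holds). Time passes only in rows, so rows that do not move let the fingers close. It gives the time, the measured TCP pose, the force and the opening at its end, in the units of the state.
- arm.get_state(): the state, without advancing time (a new reading comes with each control period).
- vision.get_image(name): name is "scene" or "top" or "wrist"; returns a dict with "frame" (384x512x3 uint8, red, green, blue), "fx", "fy", "cx", "cy" (pixels), "k1" (the pictures are not rectified: a ray, as slopes to the right and down, at radius r is drawn at 1 + k1 r^2 times it, then the intrinsics apply), "position" and "attitude" of the camera in the world; the wrist camera has in their place "tool_from_camera" (4x4, takes a point from camera to tool coordinates, whose origin is the TCP and whose axes are the tool frame's). Camera axes: x right, y up, looking along -z (the intrinsics and any distortion apply to the point x, -y, -z); pixel columns grow to the right and rows downward; lengths in m; the calibration is good to about 2 mm. A picture is of the moment at which its call begins: read the wrist's pose just before it. There is no depth.
- arm.hand_in(): hands the job in, once; it reports no verdict.
The state is a dict: "time_s": time; "qpos": joint angles; "qd": joint speeds; "joint_efforts": joint torques, N m; "ee_pos": TCP position; "orientation": TCP orientation; "wrist_force": force on the tool from outside, world axes, zero at the start; "torque": the same for the moment, N m; "opening": finger opening in m.
Only numpy, scipy, OpenCV 4.12 (cv2) and the standard library are available. Lean on these libraries where they do the work, as an engineer would, in place of code of your own. Each camera call takes 0.05 s, during which the arm holds its last target. There are 200 camera calls.

## Working session

There is one attempt and no reset: what is moved stays moved. The work goes in short steps, Python scripts to look and compute and a tool call to move; the robot and the scene stay as the last step left them, time stands still between calls to the robot, and variables do not carry over. Pictures are saved under pics/ and viewed, about 8 in all and at most 12, crops included, and the job is handed in when it is done.

Besides the shell and the picture viewer there is one more tool, called after ">>>" by a JSON object that holds its "op" and its "data". move_arm: Moves the arm, as the interface text tells. Its arguments: {"type":"object","properties":{"series":{"type":"array","items":{"type":"array","items":{"type":"array","items":{"type":"number"}}}},"grip_force":{"type":"number"}},"required":["series"]}

```bash
mkdir -p pics; python3 - <<'E'
from bench import arm,vision
import cv2,numpy as np
print(arm.get_state())
for n in("top","scene"):
    d=vision.get_image(n); cv2.imwrite(f"pics/{n}.png",d["frame"][:,:,::-1]); np.save(f"{n}.npy",d,allow_pickle=True)
    print({k:v for k,v in d.items() if k!="frame"})
E
```

```text
{'time_s': 0.0, 'qpos': array([ 6.45157045e+01,  1.96368576e+01,  8.73771526e+01, -5.93360474e-04,
        7.30753005e+01, -8.36618182e+00]), 'qd': array([ 0.0194597 ,  0.03455523, -0.08912535,  0.00127513, -0.01640285,
       -0.08238184]), 'joint_efforts': array([ 1.58885305e-03, -4.33681548e+01, -2.46013767e+01, -1.25719243e-04,
        7.74261629e-03,  1.51173964e-05]), 'ee_pos': array([0.15435726, 0.50140388, 0.2496226 ]), 'orientation': array([-1.79987567e+02,  8.84428071e-02,  7.28820691e+01]), 'wrist_force': array([-0.66550642,  0.24179417, -0.34365819]), 'torque': array([ 0.07496491, -0.04274937,  0.02058977]), 'opening': 0.08545947082471522}
{'fx': 358.1850829358157, 'fy': 358.1850829358157, 'cx': 253.06210857547023, 'cy': 191.94388286366762, 'k1': -0.09679109490159607, 'position': array([0.51853804, 0.03512097, 1.01929473]), 'attitude': array([  7.51488439,   1.60360599, -89.46107429])}
{'fx': 417.75129088146747, 'fy': 417.75129088146747, 'cx': 251.78336390165856, 'cy': 183.34695366281127, 'k1': -0.02244342577145495, 'position': array([1.41145753, 0.61054309, 0.79481373]), 'attitude': array([ 51.42992901,  -1.10322914, 127.47548349])}
```

View pics/top.png

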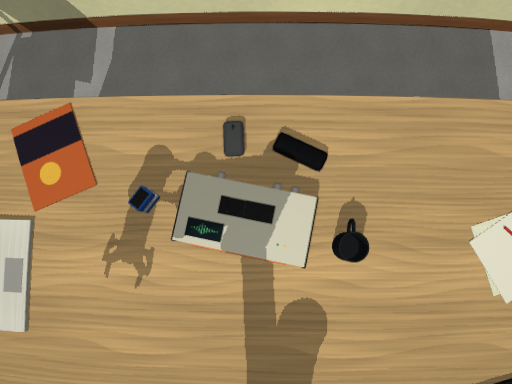

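View pics/scene.png

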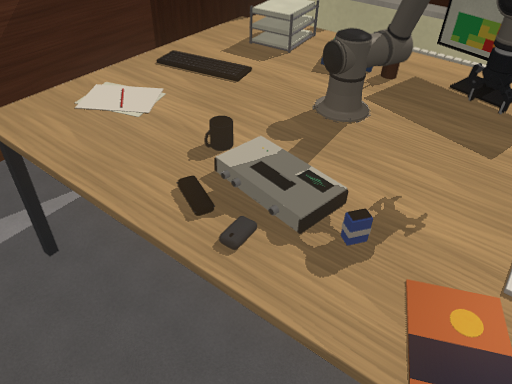

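The top view shows the recorder centred near (245,219), its channel at (247,209) and the display at (205,230). The battery is at (144,199), the mug at (350,245), the mouse at (234,138) and the case at (300,150). The tray side faces the robot (downwards in the image).

```bash
cat > h.py <<'E'
import cv2,numpy as np
from scipy.spatial.transform import Rotation as R
def cast(d,px,z):
    K=np.array([[d["fx"],0,d["cx"]],[0,d["fy"],d["cy"]],[0,0,1.]])
    u=cv2.undistortPoints(np.float64(px).reshape(-1,1,2),K,np.array([d["k1"],0,0,0]),).reshape(-1,2)
    r=R.from_euler("xyz",d["attitude"],degrees=True).apply(np.c_[u[:,0],-u[:,1],-np.ones(len(u))])
    return d["position"]+r*((z-d["position"][2])/r[:,2])[:,None]
E
python3 - <<'E'
from h import *
T=np.load("top.npy",allow_pickle=True).item(); S=np.load("scene.npy",allow_pickle=True).item()
def blob(d,m,seed):
    n,l=cv2.connectedComponents(m.astype(np.uint8)); k=l[seed[1],seed[0]]
    c,_=cv2.findContours((l==k).astype(np.uint8),0,cv2.CHAIN_APPROX_NONE); return c[0].reshape(-1,2)
def rect(nm,d,m,seed,z):
    p=cast(d,blob(d,m,seed),z)[:,:2]
    r=cv2.minAreaRect(np.float32(p*1000)); print(nm,np.round(r[0],1),np.round(r[1],1),round(r[2],1))
for nm,d,sch,sr in(("top",T,(247,209),(220,210)),("scene",S,(270,175),(250,160))):
    f=d["frame"].astype(int); mx=f.max(2); sat=mx-f.min(2)
    rect(nm+" channel",d,mx<60,sch,.0585)
    print(f[sr[1],sr[0]], f[sch[1],sch[0]])
    rect(nm+" casetop",d,(sat<32)&(mx>105),sr,.06)
rect("top mug",T,T["frame"].max(2)<60,(350,250),.092)
rect("top battery",T,(T["frame"].astype(int)[...,2]-T["frame"][...,0]>20),(150,193),.089) 
E
```

```text
top channel [598.3  82.1] [147.1  46.5] 79.0
[16 17 18] [18 18 19]
top casetop [ 387.4 -592.5] [2.7 0. ] 178.0
scene channel [601.7  81.7] [144.1  45.2] 79.2
[170 162 144] [41 36 30]
scene casetop [578.8  86.8] [358.6 190.8] 79.1
top mug [ 508.2 -193.9] [ 90.  100.4] 49.5
top battery [622.6 359.8] [48.7 62.4] 53.6
```

>>> {"op": "move_arm", "data": {"series": [[[0, 0, 0, 0, 0, 0, 7], [0, 0, 0, 0, 0, 0, 7], [0, 0, 0, 0, 0, 0, 7], [0, 0, 0, 0, 0, 0, 7], [0, 0, 0, 0, 0, 0, 7], [0, 0, 0, 0, 0, 0, 7], [0, 0, 0, 0, 0, 0, 7], [0, 0, 0, 0, 0, 0, 7], [0, 0, 0, 0, 0, 0, 7], [0, 0, 0, 0, 0, 0, 7], [0, 0, 0, 0, 0, 0, 7], [0, 0, 0, 0, 0, 0, 7]]], "grip_force": 40}}

```text
time_s: 1.1
ee_pos: [0.1544, 0.5015, 0.2499]
orientation: [179.9, 0.0, -11.5]
wrist_force: [0.1, 0.0, -0.1]
opening: -0.0
```

>>> {"op": "move_arm", "data": {"series": [[[0, 3.2, 1.7, 0, 0, 0, 0], [0, 3.2, 1.7, 0, 0, 0, 0], [0, 3.2, 1.7, 0, 0, 0, 0], [0, 3.2, 1.7, 0, 0, 0, 0], [0, 3.2, 1.7, 0, 0, 0, 0], [0, 3.2, 1.7, 0, 0, 0, 0], [0, 3.2, 1.7, 0, 0, 0, 0], [0, 3.2, 1.7, 0, 0, 0, 0], [0, 3.2, 1.7, 0, 0, 0, 0], [0, 3.2, 1.7, 0, 0, 0, 0], [0, 3.2, 1.7, 0, 0, 0, 0], [0, 3.2, 1.7, 0, 0, 0, 0]]]}}

```text
time_s: 2.1
ee_pos: [0.493, 0.2261, 0.25]
orientation: [180.0, 0.0, -11.1]
wrist_force: [0.9, 0.4, -0.2]
opening: 0.0
```

>>> {"op": "move_arm", "data": {"series": [[[0, 3.2, 1.7, 1, 0, 0, 0], [0, 3.2, 1.7, 1, 0, 0, 0], [0, 3.2, 1.7, 1, 0, 0, 0], [0, 3.2, 1.7, 1, 0, 0, 0], [0, 0, 0, 3, 0, 0, 0], [0, 0, 0, 3, 0, 0, 0], [0, 0, 0, 0, 0, 0, 0], [0, 0, 0, 0, 0, 0, 0]]]}}

```text
time_s: 2.77
ee_pos: [0.6034, 0.136, 0.1488]
orientation: [179.9, 0.3, -11.1]
wrist_force: [0.8, 0.0, 0.9]
opening: -0.0001
```

```bash
cat >> h.py <<'E'
C=np.array([.601,.082]); Y=np.deg2rad(-11)
ex=np.array([np.cos(Y),np.sin(Y)]); ey=np.array([-ex[1],ex[0]])
def rep():
    from bench import arm
    s=arm.get_state(); d=s["ee_pos"][:2]-C
    print("t",round(s["time_s"],2),"across,along mm",np.round([d@ex*1e3,d@ey*1e3],1),"z",round(s["ee_pos"][2]*1e3,2),"rpy",np.round(s["orientation"],2),"F",np.round(s["wrist_force"],2),"op",round(s["opening"]*1e3,1))
E
python3 - <<'E'
from h import *
rep()
from bench import vision
d=vision.get_image("wrist"); cv2.imwrite("pics/w1.png",d["frame"][:,:,::-1]); 
d=vision.get_image("scene"); cv2.imwrite("pics/s1.png",cv2.resize(d["frame"][100:250,180:380,::-1],None,fx=3,fy=3))
E
```

```text
t 2.77 across,along mm [-8.  53.4] z 148.8 rpy [179.93   0.25 -11.13] F [0.79 0.04 0.91] op -0.1
```

View pics/w1.png

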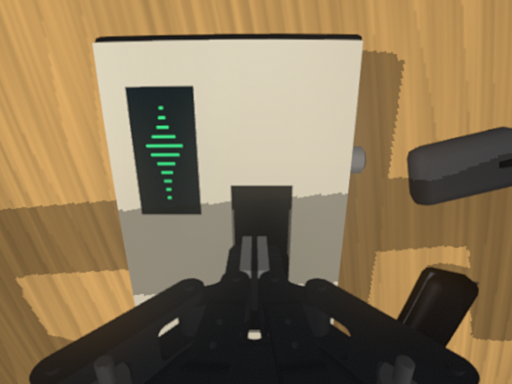

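View pics/s1.png

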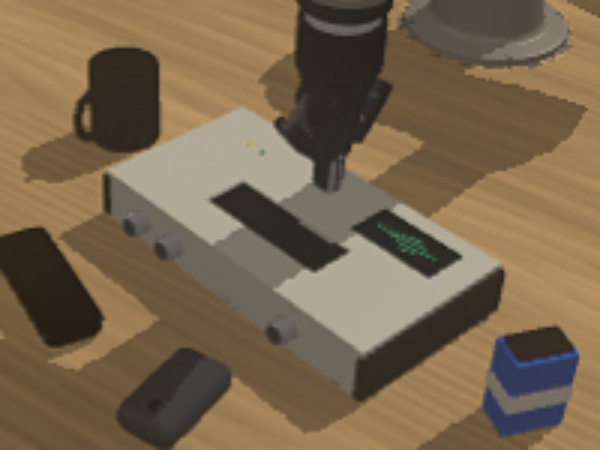

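The wrist view shows the channel (columns 232–292) running under the fingertips at column 255. The scene crop shows the shut fingers above the display-end half of the recorder, near the channel. Both match the measured 8 mm across offset. Next I correct that offset and descend.

>>> {"op": "move_arm", "data": {"series": [[[0, 0.8, 0.5, 3, 0, 0, 0], [0, 0, 0, 2.5, 0, 0, 0], [0, 0, 0, 0.5, 0, 0, 0], [0, 0, 0, 0, 0, 0, 0], [0, 0, 0, 0, 0, 0, 0], [0, 0, 0, 0, 0, 0, 0]]]}}

```text
time_s: 3.37
ee_pos: [0.6126, 0.1301, 0.0928]
orientation: [-179.9, -0.2, -11.1]
wrist_force: [0.1, -0.4, 0.3]
opening: -0.0
```

```bash
python3 -c "
from h import *
rep()"
```

```text
t 3.37 across,along mm [ 2.2 49.5] z 92.85 rpy [-179.93   -0.22  -11.09] F [ 0.09 -0.39  0.28] op -0.0
```

>>> {"op": "move_arm", "data": {"series": [[[0, 0, 0, 0.4, 0, 0, 0], [0, 0, 0, 0, 0, 0, 0], [0, 0, 0, 0, 0, 0, 0]]]}}

```text
time_s: 3.62
ee_pos: [0.6115, 0.1297, 0.0868]
orientation: [-180.0, -0.0, -11.1]
wrist_force: [0.6, -1.1, -0.1]
opening: -0.0001
```

>>> {"op": "move_arm", "data": {"series": [[[0, 0, 0, 0.3, 0, 0, 0], [0, 0, 0, 0, 0, 0, 0], [0, 0, 0, 0, 0, 0, 0]]]}}

```text
time_s: 3.87
ee_pos: [0.6112, 0.1296, 0.0831]
orientation: [180.0, 0.0, -11.1]
wrist_force: [0.2, -0.0, 0.8]
opening: 0.0006
```

>>> {"op": "move_arm", "data": {"series": [[[0, 0, 0, 0.3, 0, 0, 0], [0, 0, 0, 0, 0, 0, 0], [0, 0, 0, 0, 0, 0, 0]]]}}

```text
time_s: 4.12
ee_pos: [0.6112, 0.1297, 0.08]
orientation: [180.0, 0.0, -11.1]
wrist_force: [-0.1, 0.1, -1.1]
opening: -0.0001
```

>>> {"op": "move_arm", "data": {"series": [[[0, 0, 0, 0.2, 0, 0, 0], [0, 0, 0, 0, 0, 0, 0], [0, 0, 0, 0, 0, 0, 0]]]}}

```text
time_s: 4.37
ee_pos: [0.6113, 0.1297, 0.0781]
orientation: [-180.0, 0.0, -11.1]
wrist_force: [-1.0, -0.4, -0.4]
opening: 0.0
```

>>> {"op": "move_arm", "data": {"series": [[[0, 0, 0, 0.15, 0, 0, 0], [0, 0, 0, 0, 0, 0, 0], [0, 0, 0, 0, 0, 0, 0]]]}}

```text
time_s: 4.62
ee_pos: [0.6113, 0.1297, 0.0767]
orientation: [-180.0, 0.0, -11.1]
wrist_force: [-0.3, 0.4, 0.7]
opening: 0.0001
```

>>> {"op": "move_arm", "data": {"series": [[[0, 0, 0, 0.1, 0, 0, 0], [0, 0, 0, 0, 0, 0, 0], [0, 0, 0, 0, 0, 0, 0]]]}}

```text
time_s: 4.87
ee_pos: [0.6115, 0.1297, 0.0761]
orientation: [-180.0, -0.0, -11.1]
wrist_force: [0.1, 0.2, 1.9]
opening: -0.0001
```

>>> {"op": "move_arm", "data": {"series": [[[0, 0, 0, 0.1, 0, 0, 0], [0, 0, 0, 0, 0, 0, 0], [0, 0, 0, 0, 0, 0, 0]]]}}

```text
time_s: 5.12
ee_pos: [0.6116, 0.1297, 0.076]
orientation: [-180.0, -0.1, -11.1]
wrist_force: [-3.2, -0.6, 8.4]
opening: 0.0
```

>>> {"op": "move_arm", "data": {"series": [[[0, 0, 0, 0.1, 0, 0, 0], [0, 0, 0, 0, 0, 0, 0], [0, 0, 0, 0, 0, 0, 0]]]}}

```text
time_s: 5.37
ee_pos: [0.6116, 0.1297, 0.0759]
orientation: [-180.0, -0.1, -11.1]
wrist_force: [-4.5, -0.5, 14.4]
opening: -0.0001
```

The floor is rigid here (along +48.8 mm), with contact at TCP z = 76.0 as predicted. Next I probe every 20 mm along the channel.

>>> {"op": "move_arm", "data": {"series": [[[0, 0, 0, -0.5, 0, 0, 0], [0, -0.1, 2, 0, 0, 0, 0], [0, 0, 0, 0, 0, 0, 0], [0, 0, 0, 0.2, 0, 0, 0], [0, 0, 0, 0.3, 0, 0, 0], [0, 0, 0, 0, 0, 0, 0], [0, 0, 0, 0, 0, 0, 0], [0, 0, 0, 0, 0, 0, 0]]]}}

```text
time_s: 6.03
ee_pos: [0.6064, 0.1107, 0.0735]
orientation: [-180.0, 0.0, -11.1]
wrist_force: [-0.3, 0.6, -0.1]
opening: 0.0002
```

>>> {"op": "move_arm", "data": {"series": [[[0, 0, 0, -0.5, 0, 0, 0], [0, 0, 2, 0, 0, 0, 0], [0, 0, 0, 0, 0, 0, 0], [0, 0, 0, 0.2, 0, 0, 0], [0, 0, 0, 0.3, 0, 0, 0], [0, 0, 0, 0, 0, 0, 0], [0, 0, 0, 0, 0, 0, 0], [0, 0, 0, 0, 0, 0, 0]]]}}

```text
time_s: 6.7
ee_pos: [0.6031, 0.0908, 0.0758]
orientation: [180.0, -0.1, -11.1]
wrist_force: [-3.9, -3.0, 14.7]
opening: -0.0001
```

>>> {"op": "move_arm", "data": {"series": [[[0, 0, 0, -0.5, 0, 0, 0], [0, 0, 2, 0, 0, 0, 0], [0, 0, 0, 0, 0, 0, 0], [0, 0, 0, 0.2, 0, 0, 0], [0, 0, 0, 0.3, 0, 0, 0], [0, 0, 0, 0, 0, 0, 0], [0, 0, 0, 0, 0, 0, 0], [0, 0, 0, 0, 0, 0, 0]]]}}

```text
time_s: 7.37
ee_pos: [0.5991, 0.0714, 0.076]
orientation: [180.0, -0.1, -11.1]
wrist_force: [-6.0, -2.8, 19.1]
opening: -0.0001
```

>>> {"op": "move_arm", "data": {"series": [[[0, 0, 0, -0.5, 0, 0, 0], [0, 0, 2, 0, 0, 0, 0], [0, 0, 0, 0, 0, 0, 0], [0, 0, 0, 0.2, 0, 0, 0], [0, 0, 0, 0.3, 0, 0, 0], [0, 0, 0, 0, 0, 0, 0], [0, 0, 0, 0, 0, 0, 0], [0, 0, 0, 0, 0, 0, 0]]]}}

```text
time_s: 8.03
ee_pos: [0.5952, 0.0518, 0.076]
orientation: [180.0, -0.1, -11.1]
wrist_force: [-7.0, -2.9, 19.8]
opening: 0.0001
```

>>> {"op": "move_arm", "data": {"series": [[[0, 0, 0, -0.5, 0, 0, 0], [0, 0, 2, 0, 0, 0, 0], [0, 0, 0, 0, 0, 0, 0], [0, 0, 0, 0.2, 0, 0, 0], [0, 0, 0, 0.3, 0, 0, 0], [0, 0, 0, 0, 0, 0, 0], [0, 0, 0, 0, 0, 0, 0], [0, 0, 0, 0, 0, 0, 0]]]}}

```text
time_s: 8.7
ee_pos: [0.5914, 0.0322, 0.076]
orientation: [180.0, -0.1, -11.1]
wrist_force: [-7.6, -2.3, 20.4]
opening: -0.0001
```

The button lies under the probe at +29 mm (no force at z = 73.5), and the probes at +49 and +9 both hit floor. I go back there and press.

>>> {"op": "move_arm", "data": {"series": [[[0, 0, 0, -1, 0, 0, 0], [0, 0, -4, 0, 0, 0, 0], [0, 0, -4, 0, 0, 0, 0], [0, 0, 0, 0, 0, 0, 0], [0, 0, 0, 0, 0, 0, 0], [0, 0, 0, 0.5, 0, 0, 0], [0, 0, 0, 0.3, 0, 0, 0], [0, 0, 0, 0.2, 0, 0, 0], [0, 0, 0, 0, 0, 0, 0], [0, 0, 0, 0, 0, 0, 0]]]}}

```text
time_s: 9.53
ee_pos: [0.6064, 0.1094, 0.0735]
orientation: [180.0, 0.0, -11.2]
wrist_force: [-0.6, 0.6, 0.0]
opening: -0.0001
```

>>> {"op": "move_arm", "data": {"series": [[[0, 0, 0, 0.1, 0, 0, 0], [0, 0, 0, 0.1, 0, 0, 0], [0, 0, 0, 0, 0, 0, 0], [0, 0, 0, 0, 0, 0, 0]]]}}

```text
time_s: 9.87
ee_pos: [0.6066, 0.1098, 0.072]
orientation: [180.0, -0.0, -11.1]
wrist_force: [-0.6, -2.8, 3.4]
opening: 0.0002
```

>>> {"op": "move_arm", "data": {"series": [[[0, 0, 0, 0.1, 0, 0, 0], [0, 0, 0, 0.1, 0, 0, 0], [0, 0, 0, 0, 0, 0, 0], [0, 0, 0, 0, 0, 0, 0]]]}}

```text
time_s: 10.2
ee_pos: [0.6067, 0.1101, 0.0698]
orientation: [-180.0, -0.0, -11.1]
wrist_force: [0.4, -3.2, 3.1]
opening: -0.0001
```

>>> {"op": "move_arm", "data": {"series": [[[0, 0, 0, 0.1, 0, 0, 0], [0, 0, 0, 0.1, 0, 0, 0], [0, 0, 0, 0, 0, 0, 0], [0, 0, 0, 0, 0, 0, 0]]]}}

```text
time_s: 10.53
ee_pos: [0.6068, 0.1102, 0.068]
orientation: [-180.0, -0.0, -11.1]
wrist_force: [-0.9, -3.6, 5.9]
opening: -0.0
```

>>> {"op": "move_arm", "data": {"series": [[[0, 0, 0, 0.1, 0, 0, 0], [0, 0, 0, 0, 0, 0, 0], [0, 0, 0, 0, 0, 0, 0]]]}}

```text
time_s: 10.78
ee_pos: [0.607, 0.1102, 0.0679]
orientation: [-180.0, -0.1, -11.1]
wrist_force: [-2.7, -3.9, 10.5]
opening: -0.0001
```

>>> {"op": "move_arm", "data": {"series": [[[0, 0, 0, 0.1, 0, 0, 0], [0, 0, 0, 0, 0, 0, 0], [0, 0, 0, 0, 0, 0, 0], [0, 0, 0, 0, 0, 0, 0]]]}}

```text
time_s: 11.12
ee_pos: [0.6071, 0.1102, 0.0677]
orientation: [-180.0, -0.1, -11.1]
wrist_force: [-4.0, -4.1, 15.9]
opening: -0.0002
```

>>> {"op": "move_arm", "data": {"series": [[[0, 0, 0, -0.2, 0, 0, 0], [0, 0, 0, -0.3, 0, 0, 0], [0, 0, 0, -0.5, 0, 0, 0], [0, 0, 0, -1, 0, 0, 0], [0, 0, 0, -3, 0, 0, 0], [0, 0, 0, -4, 0, 0, 0], [0, 0, 0, -4, 0, 0, 0], [0, 0, 0, -4, 0, 0, 0], [0, 0, 0, 0, 0, 0, 0], [0, 0, 0, 0, 0, 0, 0], [0, 0, 0, 0, 0, 0, 0]]]}}

```text
time_s: 12.03
ee_pos: [0.606, 0.1106, 0.2354]
orientation: [-180.0, 0.1, -11.1]
wrist_force: [-0.1, -0.3, -1.0]
opening: -0.0002
```

```bash
python3 - <<'E'
from h import *
rep()
from bench import vision
a=vision.get_image("top")["frame"]; b=vision.get_image("scene")["frame"]; w=vision.get_image("wrist")["frame"]
A=cv2.resize(a[100:290,110:390],(560,380))
o=np.zeros((580,800,3),np.uint8); o[:380,:560]=A; o[:180,560:800]=cv2.resize(w,(240,180)); o[380:580,:300]=b[100:300,160:460]
cv2.imwrite("pics/end.png",o[:,:,::-1])
E
```

```text
t 12.03 across,along mm [-0.6 29. ] z 235.39 rpy [-1.7998e+02  6.0000e-02 -1.1100e+01] F [-0.12 -0.28 -0.98] op -0.2
```

View pics/end.png

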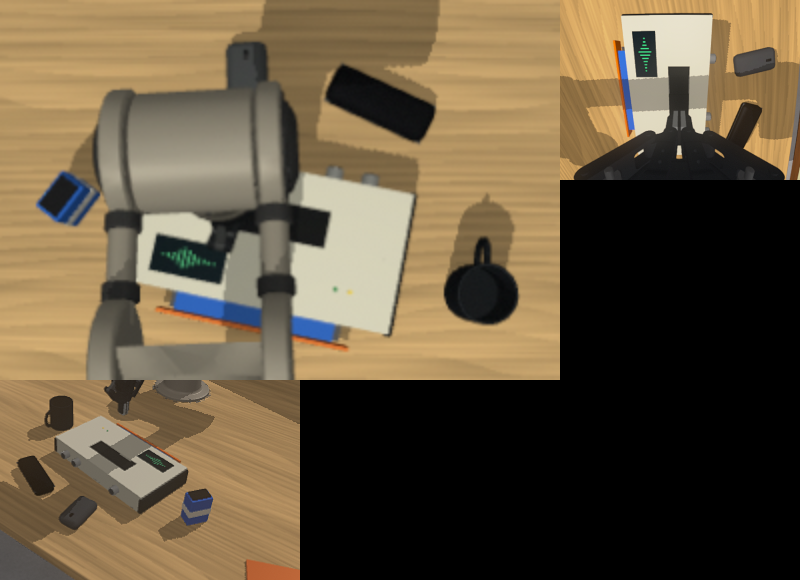

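The tray is out: the orange front shows at about (250,327) in the top crop, with the blue battery behind it. The mug, battery, mouse and case stand where they were, and the gripper is clear.

```bash
python3 -c "
from bench import arm
print(arm.hand_in())"
```

```text
the job is handed in; nothing more can be done
None
```

The battery tray has sprung out, and I handed the job in at about 12 s of the 48 s allowed.

- **Finding the button:** I felt along the channel floor at about +49, +29, +9, −11, −31 and −51 mm from its centre. Only +29 mm gave way. Everywhere else was rigid, with the fingertips meeting the floor at its given height of 57 mm.
- **Pressing it:** At +29 mm the fingertips hit a hard stop about 8 mm below the floor, which is fully home. The vertical force rose to 16 N there. I then lifted straight up to a TCP height of 235 mm, where the wrist force was back to about zero.
- **Last pictures:** The orange front and the blue battery stand out at the front. By eye, the mug, spare battery, mouse and case have not moved; I did not re-measure them.
- **Not fully confirmed:** I did not measure how far the tray came out, or check directly that the button came back up. The sideways force of up to 4 N during the press suggests the fingertips may have rubbed the button opening's edge, but the travel was still complete.

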